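# Load the oil-immersion caddy in order

### The job

Load the round white caddy for oil-immersion work in order of use: first stand the black objective canister in the pocket marked with one dot, let go of it, and then stand the brown immersion-oil bottle in the pocket marked with two dots. Set both down gently and upright on the pocket floor, do not drop them, and leave the eyepiece, the taller dropper bottle with the rubber bulb and the little blue box in its pocket where they are.

Things in the scene. Friction and masses are not known exactly. Their poses are not given: they have to be found in the camera images.
- canister_mid (a point): Centre, half-way up, of the objective canister: upright plain black cylinder with a dark grey ribbed screw cap, 38 mm diameter, 57 mm tall, about 0.11 kg; z runs up its axis. The cap (upper 22 mm) is part of it and does not turn; take it by the cap, because the pocket leaves only 11 mm beside it for fingers below the pocket's rim. Stands loose on the worktop.
- oil_mid (a point): Centre, half-way up, of the immersion-oil bottle: upright brown bottle with a red and white label and a pointed black nozzle, 83 mm tall, about 0.035 kg; z runs up its axis. Its round body is 27 mm in diameter up to 52 mm above its base, then it narrows to 19 mm. Stands loose on the worktop.
- pocket_1 (a point): Centre of the inner floor of the caddy's pocket marked with one dot, 8 mm above the worktop; z is up. The caddy is a fixed white disc, 230 mm across, 5 mm thick, with four round grey pockets 60 mm in inner diameter, walls 3 mm thick that rise 12 mm above the pocket floor, centres 60 mm from the middle; black dots on the rim outside each pocket give its number, one to four counter-clockwise from above. A low black knob in the middle is 19 mm high.
- pocket_2 (a point): Centre of the inner floor of the caddy's pocket marked with two dots, 8 mm above the worktop; z is up. Same size as the one-dot pocket (60 mm inner diameter, walls 12 mm above its floor), a quarter turn counter-clockwise from it. The caddy is placed at any turn.
- eyepiece: Bystander to leave alone: spare eyepiece, black upper part on a narrower silver barrel, 34 mm diameter, 48 mm tall, standing loose; origin at the centre of its underside.
- dropper: Bystander to leave alone: dropper bottle, brown with a broad picture label and a black rubber bulb, 34 mm diameter, 102 mm tall, standing loose; origin at the centre of its underside.
- coverslips: Bystander to leave alone: small blue box, 34 x 34 x 22 mm, lying loose in the caddy's three-dot pocket, its top 30 mm above the worktop; origin at the centre of its underside.
Things that resemble listed ones, but are neither listed nor needed, are in the scene too. Leave any green or yellow look-alike of the part that bears canister_mid alone. What is shaped like the part that bears oil_mid but green is not meant.

How it is judged (in metres and radians):
On the way, in this order (a step that is already met when the one before it is completed fails the run):
1. the canister stands released in the one-dot pocket (horizontal distance between canister_mid and pocket_1 below 0.02 m and z of canister_mid in the frame of pocket_1 between 0.0235 and 0.0335 m and angle between canister_mid's own z axis and vertical below 0.17 rad and contact force between canister and the fingers below 0.05 N), for 0.2 s.
2. then the oil bottle stands released in the two-dot pocket (horizontal distance between oil_mid and pocket_2 below 0.02 m and z of oil_mid in the frame of pocket_2 between 0.0365 and 0.0465 m and angle between oil_mid's own z axis and vertical below 0.17 rad and contact force between oil and the fingers below 0.05 N), for 0.2 s.
At the end, for the whole second after the job is handed in: The canister stands in the one-dot pocket and the oil bottle in the two-dot pocket, each within 20 mm of the pocket's centre, its height within 5 mm of standing on the pocket floor, upright within about 10 degrees, at rest and released (all of step 1 and all of step 2 and linear speed of each of canister, oil below 0.02 m/s); the robot touches nothing.
It fails at once if the canister is dropped or thrown (moves faster than 0.6 m/s while no finger touches it) (contact force between canister and the fingers below 0.02 N and linear speed of canister above 0.6 m/s).
It fails at once if the oil bottle is dropped or thrown (moves faster than 0.6 m/s while no finger touches it) (contact force between oil and the fingers below 0.02 N and linear speed of oil above 0.6 m/s).
It fails at once if the eyepiece is moved more than 30 mm from where it stood (distance of eyepiece from where it was at the start of the episode above 0.03 m).
It fails at once if the dropper bottle is moved more than 30 mm from where it stood (distance of dropper from where it was at the start of the episode above 0.03 m).
It fails at once if the blue box is moved more than 30 mm from where it stood (distance of coverslips from where it was at the start of the episode above 0.03 m).
It also fails if it takes over 64 s, if anything falls off the work surface, if the arm or the gripper's body presses on something with over 40 N, if the wrist force passes 120 N, or if a joint passes its speed limit or range.

### The arm

A 6-joint arm with a two-finger parallel gripper is mounted at the origin on a cart in front of the work surface, level with it; the furniture and walls round the work are solid. World frame = base frame: x ahead of the robot, y to its left, z up, the work surface at z = 0. Lengths are in mm, angles in rad, forces in N, time in s.
With the tool pointing down it reaches from about 300 to 750 mm from the base axis. Payload 8.5 kg.
Tool frame: the origin (TCP) lies on the centre line of the jaws, within the pads' length; the fingertips stand 19 mm ahead of it and the grasp point (between the pads) is the TCP; z points along the fingers, y is the line along which they close (so a half turn about z gives the same grasp; the last joint's range is limited). The gripper opens to 85 mm and grips with 20 to 120 N. Pads are 22 mm wide; open, the fingers measure 114 mm over their backs; the gripper's body (76 mm by 85 mm) begins 54 mm behind the grasp point. The pads swing forward as they close: fully open they stand 13 mm farther back than shut.
Start: joints at [1.039, 0.381, 1.297, -0, 1.464, -0.215], TCP at [171.331, 522.615, 250.322] pointing down, gripper open.
Joint ranges: [-3.11, 3.11], [-0.89, 2.33], [0.22, 2.48], [-1.42, 4.56], [0.17, 2.85], [-2.88, 2.88]. Speed limits (rad/s): [2.39, 2.39, 3.14, 3.14, 3.14, 3.14].

### API

Orientations are given as a unit quaternion [x, y, z, w].
In Python, from bench import readout, imaging, arm gives the robot as it stands.
- The arm moves only by the tool carry_out, never from a script. Its argument "increments" is one flat list of numbers, 4 for each row, row after row: the shift along the tool's x, y, z in units of 0.075 m (1.0 is 0.075 m), then the turn about the tool's z in units of 180 degrees (1.0 is 180 degrees). In form: [x, y, z, roll, x, y, z, roll, ...]. A call has 1 to 8 rows; each row shifts and turns the commanded pose from where the row before left it, along the tool's axes as they then stand; what a row does not reach is not made up. A row lasts 1/10 s, in which the tool goes at most 50 mm and 8.59 degrees, less where a joint would pass 70% of its speed; a pose out of reach is approached as far as the arm can. A call with a number of a shift or a turn outside -1 to 1 is refused whole. A call with a gripper value outside its range is refused whole. "jaw" is the closure, from -1 (fully open) to 1 (shut), so that 0 is half open, set as the call begins (left out, the last holds). The fingers move at their own pace and stop on an object; "force" is the grip in N (left out, the last holds). Time passes only in rows, so rows that do not move let the fingers close. It gives the time, the measured TCP pose, the force and the opening at its end, in the units of the state.
- readout.sense(): the state, without advancing time (a new reading comes with each control period).
- imaging.get_image(name): name is "scene" or "top" or "wrist"; returns a dict with "color" (384x512x3 uint8, red, green, blue), "fx", "fy", "cx", "cy" (pixels), "R" (3x3) and "t" (3): a world point X has camera coordinates R X + t; the wrist camera has in their place "hand_eye" (4x4, takes a point from camera to tool coordinates, whose origin is the TCP and whose axes are the flange's). Camera axes: x right, y down, z forward; pixel columns grow to the right and rows downward; lengths in mm; the calibration is good to about 2 mm. The wrist camera is an equidistant fisheye: a pixel r from the principal point sees the ray r / f radians off the axis. A picture is of the moment at which its call begins: read the wrist's pose just before it. There is no depth.
- arm.sign_off(): hands the job in, once; it reports no verdict.
The state is a dict: "time_s": time; "joint_positions": joint angles; "joint_velocities": joint speeds; "effort": joint torques, N m; "tcp_pos": TCP position; "tcp_rot": TCP orientation; "force": force on the tool from outside, world axes, zero at the start; "moment": the same for the moment, N m; "finger_gap": opening from 0.0 (shut) to 1.0 (fully open).
Only numpy, scipy, OpenCV 4.12 (cv2) and the standard library are available. Lean on these libraries where they do the work, as an engineer would, in place of code of your own. Each camera call takes 0.05 s, during which the arm holds its last target. There are 200 camera calls.

## Working session

There is one attempt and no reset: what is moved stays moved. The work goes in short steps, Python scripts to look and compute and a tool call to move; the robot and the scene stay as the last step left them, time stands still between calls to the robot, and variables do not carry over. Pictures are saved under pics/ and viewed, on a budget of 10 in all, crops included, one or two more only if the job needs it, and the job is handed in when it is done.

Besides the shell and the picture viewer there is one more tool, called after "Call:" as name(argument=value, ...) on one line, values as JSON. carry_out: Moves the arm, as the interface text tells. Its arguments: {"type":"object","properties":{"increments":{"type":"array"},"jaw":{"type":"number"},"force":{"type":"number"}},"required":["increments"]}

```bash
mkdir -p pics; cat > h.py <<'E'
import numpy as np,cv2
from bench import readout,imaging,arm
def grab(n,f):
    d=imaging.get_image(n); cv2.imwrite(f,d['color'][...,::-1]); np.save(f+'.npy',d,allow_pickle=True); return d
def ray(d,u,v):
    R=np.array(d['R']);t=np.array(d['t']).ravel()
    return -R.T@t, R.T@np.array([(u-d['cx'])/d['fx'],(v-d['cy'])/d['fy'],1])
def onz(d,u,v,z):
    c,r=ray(d,u,v); return c+r*(z-c[2])/r[2]
def proj(d,X):
    p=np.array(d['R'])@X+np.array(d['t']).ravel(); return np.array([d['fx']*p[0]/p[2]+d['cx'],d['fy']*p[1]/p[2]+d['cy']])
E
python3 - <<'E'
from h import *
for n in('top','scene'):
    d=grab(n,f'pics/{n}0.png'); print(n,d['fx'],d['cx'],d['cy'],-np.array(d['R']).T@np.array(d['t']).ravel(),np.round(d['R'],3).tolist())
a=cv2.imread('pics/top0.png');b=cv2.imread('pics/scene0.png')
cv2.imwrite('pics/top0b.png',cv2.resize(a,(800,600),interpolation=cv2.INTER_CUBIC));cv2.imwrite('pics/scene0b.png',cv2.resize(b,(800,600),interpolation=cv2.INTER_CUBIC))
print(readout.sense())
E
```

```text
top 387.38832898931673 253.83918058085735 192.7292442973377 [372.5331595  -13.73273023 995.27134411] [[-0.015, -0.999, 0.031], [-0.983, 0.009, -0.182], [0.182, -0.034, -0.983]]
scene 460.07156574432724 253.97095697397216 186.22849284926286 [-370.22051079  -85.33662394  643.12921295] [[0.085, -0.996, 0.015], [-0.552, -0.06, -0.832], [0.829, 0.063, -0.555]]
{'time_s': 0.1, 'joint_positions': array([ 1.03871103e+00,  3.81116843e-01,  1.29813359e+00, -2.37067340e-05,
        1.46360415e+00, -2.15331793e-01]), 'joint_velocities': array([ 0.0013116 , -0.00136413, -0.00192017,  0.00014956, -0.00159318,
       -0.0011862 ]), 'effort': array([ 3.86975662e-03, -4.49221408e+01, -2.31657672e+01, -2.30735486e-04,
        3.59780141e-03, -1.23476039e-05]), 'tcp_pos': array([171.22027315, 522.42695238, 249.79715922]), 'tcp_rot': array([ 1.57714190e-01,  9.87484600e-01, -5.91718445e-04, -2.19375769e-04]), 'force': array([ 0.09106046,  0.44528002, -0.63192951]), 'moment': array([-0.05174161,  0.02961382, -0.00105321]), 'finger_gap': 1.00006340389851}
```

View pics/top0b.png

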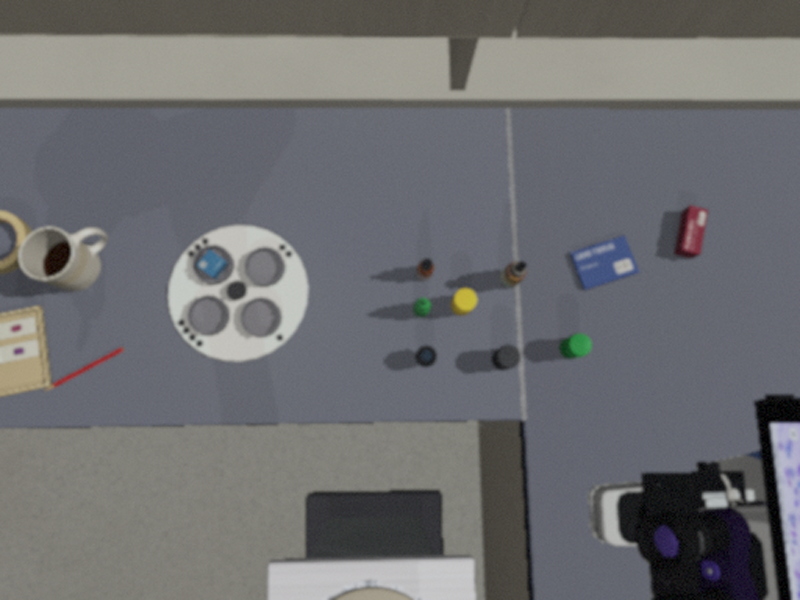

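View pics/scene0b.png

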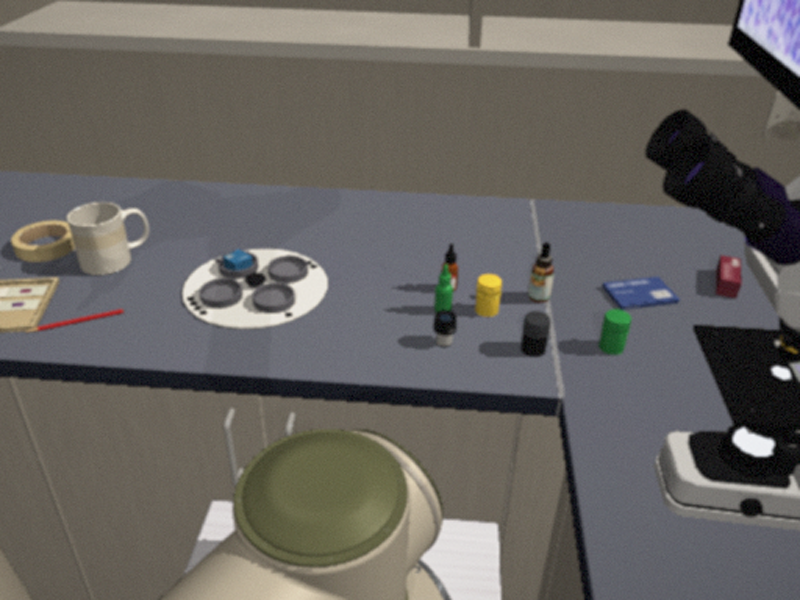

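The top view (800x600 scale) shows the caddy at (237,292). The one-dot pocket is at (260,318) and the two-dot pocket at (263,266); the blue box is at (212,263). The canister is at (506,356), the eyepiece at (426,356), the oil bottle at (426,268) and the dropper at (515,272). The scene view agrees: the canister is at (535,333), and the oil bottle at (450,268) sits behind the green look-alike.

```bash
cat > m.py <<'E'
from h import *
ld=lambda n:np.load(f'pics/{n}0.png.npy',allow_pickle=True).item()
T,S=ld('top'),ld('scene')
k=1.5625
def comps(d,mask,box,amin=15):
    m=np.zeros(mask.shape,np.uint8);x0,y0,x1,y1=[int(q/k) for q in box];m[y0:y1,x0:x1]=mask[y0:y1,x0:x1]
    n,l,s,c=cv2.connectedComponentsWithStats(m)
    return sorted([(int(s[i][4]),c[i],s[i][:4],(l==i)) for i in range(1,n) if s[i][4]>=amin],key=lambda q:-q[0])
# caddy
hsv=lambda d:cv2.cvtColor(d['color'],cv2.COLOR_RGB2HSV)
for nm,d,box in(('top',T,(150,210,320,370)),('scene',S,(170,235,340,335))):
    h=hsv(d);w=comps(d,(h[...,2]>150)&(h[...,1]<60),box)[0]
    cs,_=cv2.findContours(w[3].astype(np.uint8),cv2.RETR_EXTERNAL,cv2.CHAIN_APPROX_NONE)
    hull=cv2.convexHull(cs[0])[:,0]
    P=np.array([onz(d,u,v,5)[:2] for u,v in hull])
    A=np.c_[2*P,np.ones(len(P))];s=np.linalg.lstsq(A,(P**2).sum(1),rcond=None)[0];r=np.sqrt(s[2]+s[0]**2+s[1]**2)
    print(nm,'caddy',s[:2],'R',r)
    c=s[:2]
    fill=cv2.fillConvexPoly(np.zeros(h.shape[:2],np.uint8),cv2.convexHull(cs[0]),1)
    for a,ce,bb,_ in comps(d,(h[...,2]<125)&(fill>0),box,3):
        p=onz(d,*ce,5 if a<40 else 10)[:2]-c; print(a,np.round(ce*k),'r %.0f ang %.1f'%(np.hypot(*p),np.degrees(np.arctan2(p[1],p[0]))))
E
python3 m.py; python3 - <<'E'
from m import *
E
python3 - <<'E' 
import sys,io
sys.stdout=io.StringIO()
from m import *
sys.stdout=sys.__stdout__
for nm,d,boxes in(('top',T,[('can',(485,335,530,380)),('oil',(405,250,445,285)),('eye',(405,338,445,375)),('drop',(498,255,535,292))]),('scene',S,[('can',(515,305,555,360)),('oil',(435,240,465,300)),('drop',(525,235,558,310))])):
    h=hsv(d).astype(int)
    for n,b in boxes:
        m=(h[...,2]<70)|((h[...,1]>120)&((h[...,0]<20)|(h[...,0]>170)))
        for a,ce,bb,_ in comps(d,m,b,8): print(nm,n,a,'c',np.round(ce*k,1),'box',np.round(bb*k),[np.round(onz(d,*ce,z)[:2]).tolist() for z in(0,28,42,57,83)])
top=cv2.resize(T['color'][140:250,240:380],None,fx=3.5,fy=3.5,interpolation=cv2.INTER_CUBIC)
sc=cv2.resize(S['color'][145:240,265:385],None,fx=4,fy=4,interpolation=cv2.INTER_CUBIC)
W=max(top.shape[1],sc.shape[1]);p=lambda i:np.pad(i,((0,0),(0,W-i.shape[1]),(0,0)))
o=np.vstack([p(top),p(sc)]);o=o if o.shape[0]<=600 else cv2.resize(o,None,fx=600/o.shape[0],fy=600/o.shape[0]); cv2.imwrite('pics/z1.png',o[...,::-1])
E
```

```text
top caddy [574.7176121  215.03771762] R 114.87557103680841
481 [208. 315.] r 61 ang 130.9
438 [259. 317.] r 58 ang -140.1
406 [264. 267.] r 58 ang -46.7
350 [211. 264.] r 63 ang 44.4
129 [236. 290.] r 3 ang 61.5
12 [186. 329.] r 103 ang 127.3
10 [181. 322.] r 104 ang 119.0
9 [205. 241.] r 104 ang 34.2
9 [192. 336.] r 103 ang 135.9
7 [282. 247.] r 103 ang -43.1
7 [288. 253.] r 104 ang -51.5
7 [198. 343.] r 105 ang 144.3
4 [279. 337.] r 103 ang -138.0
scene caddy [577.97358577 214.81727942] R 116.39019353609304
1607 [254. 283.] r 4 ang 170.0
30 [194. 302.] r 102 ang 126.0
8 [202. 312.] r 104 ang 143.6
5 [288. 313.] r 101 ang -137.2
top caddy [574.7176121  215.03771762] R 114.87557103680841
481 [208. 315.] r 61 ang 130.9
438 [259. 317.] r 58 ang -140.1
406 [264. 267.] r 58 ang -46.7
350 [211. 264.] r 63 ang 44.4
129 [236. 290.] r 3 ang 61.5
12 [186. 329.] r 103 ang 127.3
10 [181. 322.] r 104 ang 119.0
9 [205. 241.] r 104 ang 34.2
9 [192. 336.] r 103 ang 135.9
7 [282. 247.] r 103 ang -43.1
7 [288. 253.] r 104 ang -51.5
7 [198. 343.] r 105 ang 144.3
4 [279. 337.] r 103 ang -138.0
scene ca
[... 870 characters left out ...]
 can 419 c [533.8 334.6] box [519. 312.  30.  44.] [[496.0, -225.0], [459.0, -219.0], [440.0, -216.0], [420.0, -213.0], [385.0, -207.0]]
scene oil 103 c [451.1 261.1] box [445. 245.  12.  33.] [[693.0, -98.0], [647.0, -97.0], [624.0, -97.0], [599.0, -97.0], [556.0, -96.0]]
scene drop 137 c [542.7 260.6] box [533. 242.  20.  33.] [[713.0, -256.0], [665.0, -248.0], [642.0, -245.0], [617.0, -241.0], [573.0, -234.0]]
scene drop 18 c [537.3 281.9] box [533. 278.  11.   8.] [[643.0, -241.0], [599.0, -234.0], [577.0, -231.0], [553.0, -227.0], [512.0, -221.0]]
scene drop 18 c [532.7 299.7] box [528. 297.  12.   6.] [[589.0, -230.0], [548.0, -224.0], [527.0, -220.0], [504.0, -217.0], [466.0, -211.0]]
```

View pics/z1.png

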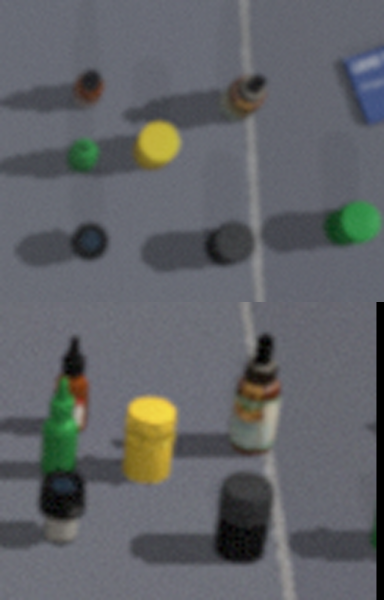

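The crop confirms it: the red-brown bottle with the label, behind the green one, is the oil bottle; the taller one with the bulb is the dropper. Next I square the tool up (tool x = -X, y = +Y) and go above the canister.

Call:
carry_out(increments=[0, 0, 0, -0.0336, 0, 0, 0, -0.0336, 0, 0, 0, -0.0336, -0.177, -0.458, 0, 0, -0.177, -0.458, 0, 0, -0.177, -0.458, 0, 0, -0.177, -0.458, 0, 0, -0.177, -0.458, 0, 0], jaw=-0.4, force=40)

```text
time_s: 0.9
tcp_pos: [237.8, 349.4, 250.1]
tcp_rot: [-0.0, 1.0, -0.0, -0.0]
force: [0.6, 0.5, 0.0]
finger_gap: 0.702
```

Call:
carry_out(increments=[-0.177, -0.458, 0, 0, -0.177, -0.458, 0, 0, -0.177, -0.458, 0, 0, -0.177, -0.458, 0, 0, -0.177, -0.458, 0, 0, -0.177, -0.458, 0, 0, -0.177, -0.458, 0, 0, -0.177, -0.458, 0, 0])

```text
time_s: 1.7
tcp_pos: [343.9, 74.6, 250.3]
tcp_rot: [0.0, 1.0, 0.0, -0.0]
force: [0.3, 0.0, 0.6]
finger_gap: 0.697
```

Call:
carry_out(increments=[-0.177, -0.458, 0, 0, -0.177, -0.458, 0, 0, -0.177, -0.458, 0, 0, -0.177, -0.458, 0, 0, -0.177, -0.458, 0, 0, -0.177, -0.458, 0, 0, -0.177, -0.458, 0, 0, 0, 0, 0, 0])

```text
time_s: 2.5
tcp_pos: [437.7, -167.8, 249.5]
tcp_rot: [0.002, 1.0, -0.0, -0.0]
force: [-0.3, 0.2, -0.7]
finger_gap: 0.696
```

```bash
python3 - <<'E'
from h import *
s=readout.sense();d=grab('wrist','pics/w1.png');d['s']=s;np.save('pics/w1.npy',d,allow_pickle=True)
print(s['tcp_pos'],s['tcp_rot'],s['time_s'],d['fx'],d['cx'],d['cy'],np.round(d['hand_eye'],3).tolist())
cv2.imwrite('pics/w1b.png',cv2.resize(cv2.imread('pics/w1.png'),(800,600),interpolation=cv2.INTER_CUBIC))
E
```

```text
[ 437.69469202 -167.81052931  249.54540708] [ 1.71387211e-03  9.99998489e-01 -1.51874659e-04 -2.48964694e-04] 2.5 297.3186396354542 257.59233711542026 192.38130111131792 [[0.001, -0.947, -0.321, 82.582], [1.0, 0.001, 0.001, 1.863], [-0.0, -0.321, 0.947, -122.442], [0.0, 0.0, 0.0, 1.0]]
```

View pics/w1b.png

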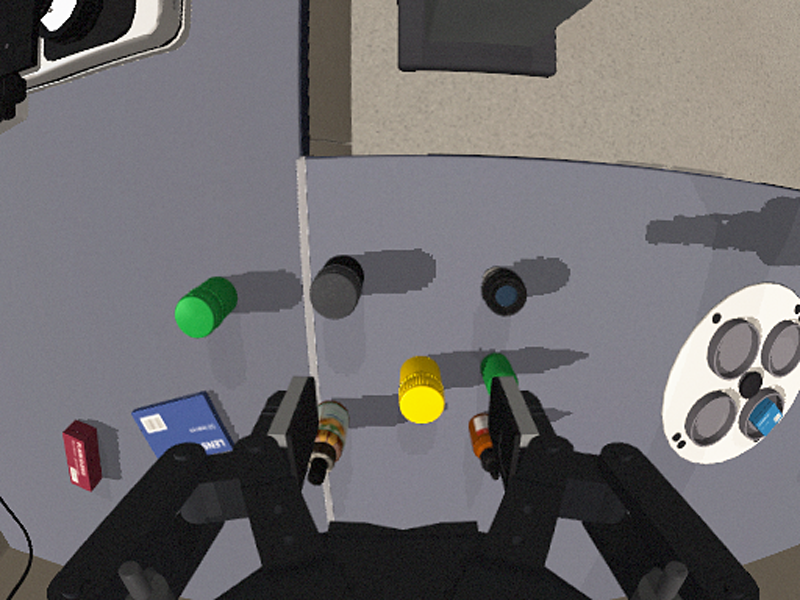

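The wrist view at 800x600 shows the canister cap at (335,292), the oil bottle at about (482,440) and the eyepiece at (503,292). Pocket 1 is at (734,348) and pocket 2 at (711,416).

```bash
cat >> h.py <<'E'
from scipy.spatial.transform import Rotation as Ro
def won(d,u,v,z):
    x,y=u-d['cx'],v-d['cy'];r=np.hypot(x,y);th=r/d['fx'];c=np.array([x/r*np.sin(th),y/r*np.sin(th),np.cos(th)])
    H=np.array(d['hand_eye']);R=Ro.from_quat(d['s']['tcp_rot']).as_matrix();p=d['s']['tcp_pos']
    o=R@H[:3,3]+p;r=R@H[:3,:3]@c
    return (o+r*(z-o[2])/r[2])[:2]
E
python3 - <<'E'
from h import *
k=1.5625
d=np.load('pics/w1.npy',allow_pickle=True).item();T=np.load('pics/top0.png.npy',allow_pickle=True).item();
c=d['color'].astype(int);h=cv2.cvtColor(d['color'],cv2.COLOR_RGB2HSV).astype(int)
# canister: print grey profile along the axis, columns/rows
print('row292',h[int(292/k),190:245,2].tolist());print('col334',h[155:215,int(334/k),2].tolist())
for n,p,z in[('cap',(334,293),57),('cap',(333,297),57),('base',(350,262),0),('p1',(734,348),8),('p2',(711,416),8),('knob',(751,383),19),('eye',(506,294),48),('oiltip',(494,470),83),('drop',(318,475),102),('yel',(423,400),57),('oilbody',(482,435),30)]:
    print(n,np.round(won(d,p[0]/k,p[1]/k,z)))
print('top-view cap',onz(T,324.9,228.5,57))
E
```

```text
row292 [90, 91, 90, 83, 178, 182, 176, 181, 119, 85, 79, 79, 82, 76, 78, 80, 82, 79, 81, 82, 81, 76, 72, 79, 79, 77, 74, 75, 73, 70, 72, 73, 77, 77, 74, 70, 77, 65, 45, 38, 35, 62, 84, 88, 91, 92, 90, 87, 89, 91, 87, 91, 90, 91, 90]
col334 [139, 137, 140, 142, 142, 139, 140, 140, 144, 80, 18, 12, 24, 23, 54, 35, 39, 49, 67, 42, 75, 79, 74, 76, 86, 75, 75, 77, 77, 79, 81, 79, 78, 89, 73, 77, 78, 74, 78, 77, 76, 72, 75, 71, 73, 74, 77, 77, 82, 98, 134, 135, 134, 132, 131, 130, 128, 131, 132, 132]
cap [ 456. -215.]
cap [ 459. -216.]
base [ 447. -209.]
p1 [532. 183.]
p2 [615. 177.]
knob [570. 215.]
eye [460. -89.]
oiltip [596. -93.]
drop [ 585. -230.]
yel [ 544. -150.]
oilbody [599. -95.]
top-view cap [ 455.6397414  -217.71104536   57.        ]
```

Call:
carry_out(increments=[-0.0813, -0.214, 0.3, 0, -0.0813, -0.214, 0.3, 0, -0.0813, -0.214, 0.3, 0, 0, 0, 0.35, 0, 0, 0, 0.35, 0, 0, 0, 0.35, 0, 0, 0, 0.2, 0, 0, 0, 0, 0])

```text
time_s: 3.35
tcp_pos: [454.0, -210.9, 87.6]
tcp_rot: [-0.0, 1.0, 0.001, -0.002]
force: [-0.5, 0.5, 0.4]
finger_gap: 0.702
```

```bash
python3 - <<'E'
from h import *
s=readout.sense();d=grab('wrist','pics/w2.png');print(s['tcp_pos'],s['force'])
cv2.imwrite('pics/w2b.png',cv2.resize(cv2.imread('pics/w2.png'),(800,600),interpolation=cv2.INTER_CUBIC))
E
```

```text
[ 454.02815864 -210.94316924   87.5775864 ] [-0.5005205   0.50436038  0.40614897]
```

View pics/w2b.png

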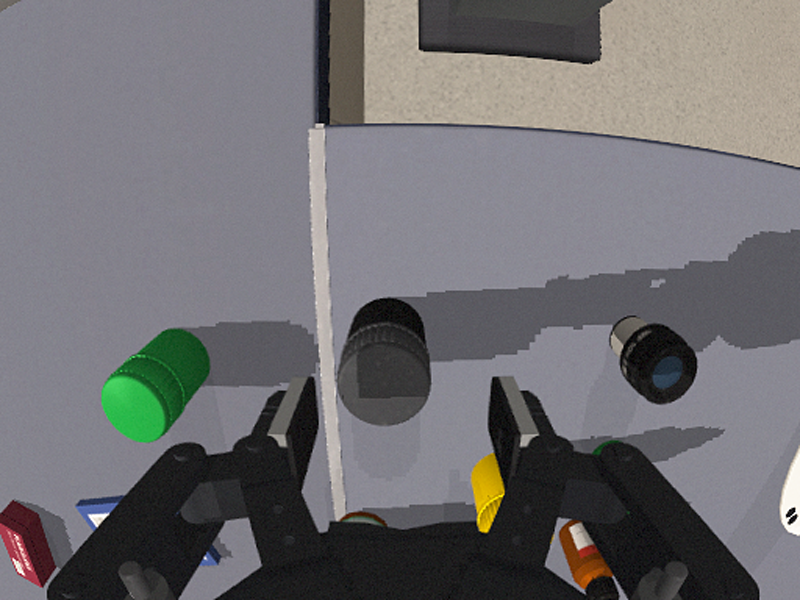

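The wrist view shows the cap top at about (385,382), between the pads but somewhat left of their centre at about 403.

```bash
python3 - <<'E'
from h import *
d=np.load('pics/w2.png.npy',allow_pickle=True).item();d['s']=readout.sense();k=1.5625
for p,z in[((385,383),57),((340,385),57),((431,385),57),((386,425),57)]: print(won(d,p[0]/k,p[1]/k,z))
print(d['s']['tcp_pos'])
E
```

```text
[ 457.14436301 -216.12101289]
[ 458.23437343 -233.29441572]
[ 458.0230757 -198.7224745]
[ 476.33222373 -216.01736209]
[ 454.66670208 -211.54726219   88.86333412]
```

Call:
carry_out(increments=[-0.0165, -0.03, 0, 0, -0.0165, -0.03, 0.1, 0, 0, 0, 0.14, 0, 0, 0, 0.14, 0, 0, 0, 0.14, 0, 0, 0, 0, 0])

```text
time_s: 4.0
tcp_pos: [456.8, -216.6, 48.4]
tcp_rot: [0.0, 1.0, 0.001, -0.001]
force: [0.3, 0.1, -0.4]
finger_gap: 0.7
```

Call:
carry_out(increments=[0, 0, 0, 0, 0, 0, 0, 0, 0, 0, 0, 0, 0, 0, 0, 0, 0, 0, 0, 0, 0, 0, 0, 0], jaw=1, force=40)

```text
time_s: 4.6
tcp_pos: [457.6, -217.2, 50.3]
tcp_rot: [0.0, 1.0, -0.0, 0.0]
force: [-0.1, 0.3, 2.1]
finger_gap: 0.433
```

Call:
carry_out(increments=[0, 0, -0.1, 0, 0, 0, -0.2, 0, 0, 0, -0.3, 0, 0, 0, -0.3, 0, 0, 0, -0.3, 0, 0, 0, -0.13, 0, 0, 0, 0, 0])

```text
time_s: 5.3
tcp_pos: [457.8, -217.2, 150.9]
tcp_rot: [0.0, 1.0, -0.001, 0.001]
force: [-0.2, -0.5, -2.2]
finger_gap: 0.427
```

```bash
python3 - <<'E'
from h import *
s=readout.sense();d=grab('wrist','pics/w3.png');d['s']=s;np.save('pics/w3.npy',d,allow_pickle=True);print(s['tcp_pos'],s['force'],s['finger_gap'])
cv2.imwrite('pics/w3b.png',cv2.resize(cv2.imread('pics/w3.png'),(800,600),interpolation=cv2.INTER_CUBIC))
E
```

```text
[ 457.76822589 -217.23341178  150.86221131] [-0.21657652 -0.49148707 -2.17170707] 0.42672981383518577
```

View pics/w3b.png

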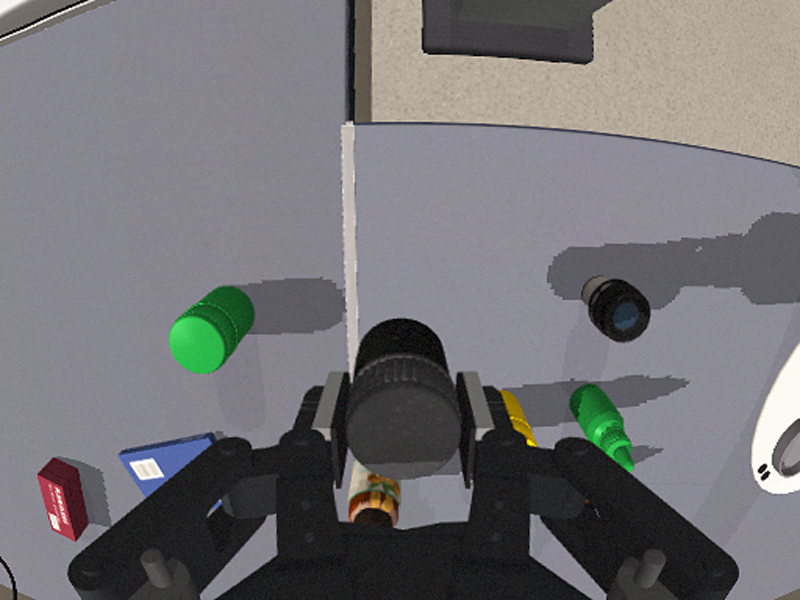

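The canister is held upright in the pads. I stop short of the caddy for a close look at pocket 1.

Call:
carry_out(increments=[-0.0608, 0.2, 0, 0, -0.0608, 0.4, 0, 0, -0.0608, 0.4, 0, 0, -0.0608, 0.4, 0, 0, -0.0608, 0.4, 0, 0, -0.0608, 0.4, 0, 0, -0.0608, 0.4, 0, 0, -0.0608, 0.4, 0, 0])

```text
time_s: 6.15
tcp_pos: [493.4, 10.1, 148.7]
tcp_rot: [-0.0, 1.0, 0.0, -0.001]
force: [-0.1, -0.3, -1.7]
finger_gap: 0.428
```

Call:
carry_out(increments=[-0.0608, 0.4, 0, 0, -0.0608, 0.2, 0, 0, -0.0608, 0.1, 0, 0, 0, 0, 0, 0])

```text
time_s: 6.55
tcp_pos: [507.7, 61.3, 149.1]
tcp_rot: [-0.001, 1.0, 0.0, -0.001]
force: [0.1, -0.3, -0.4]
finger_gap: 0.425
```

```bash
python3 - <<'E'
from h import *
s=readout.sense();d=grab('wrist','pics/w4.png');d['s']=s;np.save('pics/w4.npy',d,allow_pickle=True);print(s['tcp_pos'],s['force'],s['finger_gap'])
cv2.imwrite('pics/w4b.png',cv2.resize(cv2.imread('pics/w4.png'),(800,600),interpolation=cv2.INTER_CUBIC))
E
```

```text
[507.68181759  61.34255694 149.05480826] [ 0.10111163 -0.30393014 -0.42393609] 0.42478100682960773
```

View pics/w4b.png

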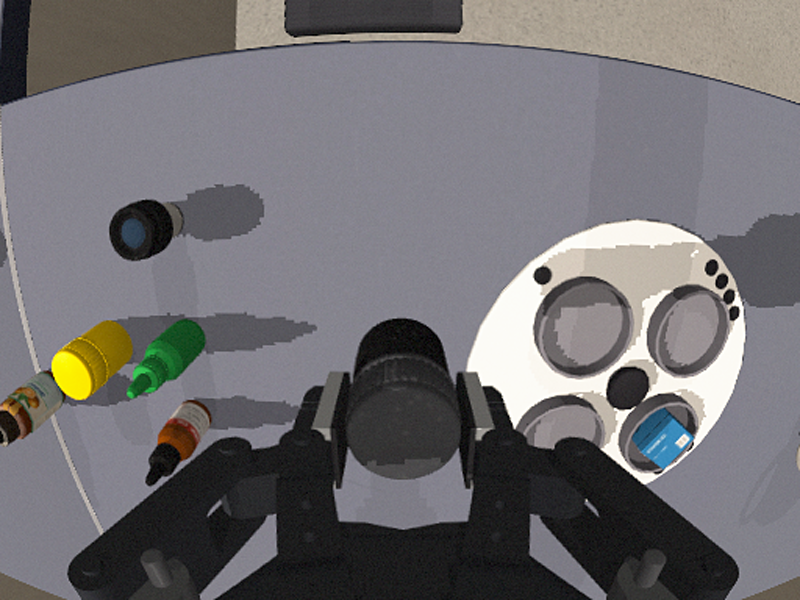

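The view shows pocket 1 at (584,326) with its single dot at (542,275), the knob at (628,388) and the blue box at (664,438). The oil bottle lies at about (182,440).

```bash
python3 - <<'E'
from h import *
d=np.load('pics/w4.npy',allow_pickle=True).item();k=1.5625
h=cv2.cvtColor(d['color'],cv2.COLOR_RGB2HSV)
W=lambda p,z:np.round(won(d,p[0]/k,p[1]/k,z),1)
for n,p,z in[('p1rim',(584,326),20),('p1floor',(587,329),8),('knob',(628,386),19),('dot1',(542,275),5),('p4',(688,331),20),('discTop',(638,220),5),('discR',(745,330),5),('oilbase',(192,405),0),('oilshoulder',(172,450),52),('oiltip',(153,482),83)]: print(n,W(p,z))
# pocket 1 outer rim: pixels; sample its leftmost,rightmost,top,bottom
P=np.array([W(p,20) for p in[(534,325),(634,326),(583,276),(583,377)]]);print('rim pts',P.tolist(),P.mean(0))
E
```

```text
p1rim [526.3 175.1]
p1floor [533.3 182.9]
knob [571.2 216.4]
dot1 [498.4 148.9]
p4 [531.3 256.1]
discTop [461.2 211.7]
discR [538.4 326.4]
oilbase [598.4 -91.5]
oilshoulder [601.5 -85.3]
oiltip [603.6 -85.5]
rim pts [[525.3, 142.2], [526.9, 211.1], [494.5, 170.1], [561.9, 180.2]] [527.15 175.9 ]
```

Call:
carry_out(increments=[-0.057, 0.2, 0, 0, -0.057, 0.4, 0, 0, -0.057, 0.4, 0, 0, -0.057, 0.33, 0, 0, -0.057, 0.2, 0, 0, 0, 0, 0, 0])

```text
time_s: 7.2
tcp_pos: [529.4, 175.7, 149.5]
tcp_rot: [-0.0, 1.0, -0.0, -0.0]
force: [1.1, -0.4, -0.7]
finger_gap: 0.426
```

Call:
carry_out(increments=[0, 0, 0.2, 0, 0, 0, 0.25, 0, 0, 0, 0.25, 0, 0, 0, 0.2, 0, 0, 0, 0.1, 0, 0, 0, 0.05, 0, 0, 0, 0, 0, 0, 0, 0, 0])

```text
time_s: 8.0
tcp_pos: [529.5, 175.0, 71.7]
tcp_rot: [0.0, 1.0, 0.0, 0.001]
force: [0.5, 0.5, -1.0]
finger_gap: 0.428
```

Call:
carry_out(increments=[0, 0, 0.04, 0, 0, 0, 0.04, 0, 0, 0, 0.03, 0, 0, 0, 0.02, 0, 0, 0, 0, 0])

```text
time_s: 8.5
tcp_pos: [529.0, 175.2, 61.1]
tcp_rot: [0.0, 1.0, -0.0, -0.0]
force: [-0.5, -0.1, -0.9]
finger_gap: 0.429
```

Call:
carry_out(increments=[0, 0, 0.013, 0, 0, 0, 0.013, 0, 0, 0, 0, 0])

```text
time_s: 8.8
tcp_pos: [529.0, 175.2, 59.3]
tcp_rot: [0.0, 1.0, -0.0, -0.0]
force: [-1.1, -0.2, -1.6]
finger_gap: 0.43
```

Call:
carry_out(increments=[0, 0, 0.013, 0, 0, 0, 0, 0])

```text
time_s: 9.0
tcp_pos: [529.2, 175.2, 58.4]
tcp_rot: [0.0, 1.0, 0.0, 0.0]
force: [0.1, -0.2, -0.6]
finger_gap: 0.428
```

Call:
carry_out(increments=[0, 0, 0.013, 0, 0, 0, 0, 0])

```text
time_s: 9.2
tcp_pos: [529.4, 175.2, 58.3]
tcp_rot: [0.0, 1.0, 0.0, 0.001]
force: [-1.7, -1.1, 7.6]
finger_gap: 0.429
```

Contact is felt at 7.6 N, so the canister is on the floor; now I release it.

Call:
carry_out(increments=[0, 0, 0, 0, 0, 0, 0, 0, 0, 0, 0, 0, 0, 0, 0, 0], jaw=-0.4)

```text
time_s: 9.6
tcp_pos: [529.1, 175.2, 57.3]
tcp_rot: [0.0, 1.0, -0.0, -0.0]
force: [-0.1, 1.0, 0.4]
finger_gap: 0.699
```

Call:
carry_out(increments=[0, 0, -0.1, 0, 0, 0, -0.2, 0, 0, 0, -0.4, 0, 0, 0, -0.4, 0, 0, 0, -0.4, 0, 0, 0, -0.4, 0, 0, 0, -0.2, 0, 0, 0, 0, 0])

```text
time_s: 10.4
tcp_pos: [529.8, 175.3, 217.5]
tcp_rot: [0.0, 1.0, 0.0, 0.003]
force: [0.2, 0.7, 0.1]
finger_gap: 0.7
```

```bash
python3 - <<'E'
from h import *
s=readout.sense();d=grab('wrist','pics/w5.png');d['s']=s;np.save('pics/w5.npy',d,allow_pickle=True);print(s['tcp_pos'],s['force'],s['finger_gap'])
cv2.imwrite('pics/w5b.png',cv2.resize(cv2.imread('pics/w5.png'),(800,600),interpolation=cv2.INTER_CUBIC))
E
```

```text
[529.7616947  175.29342794 217.53603375] [0.24863443 0.71599884 0.08708824] 0.7001469006545578
```

View pics/w5b.png

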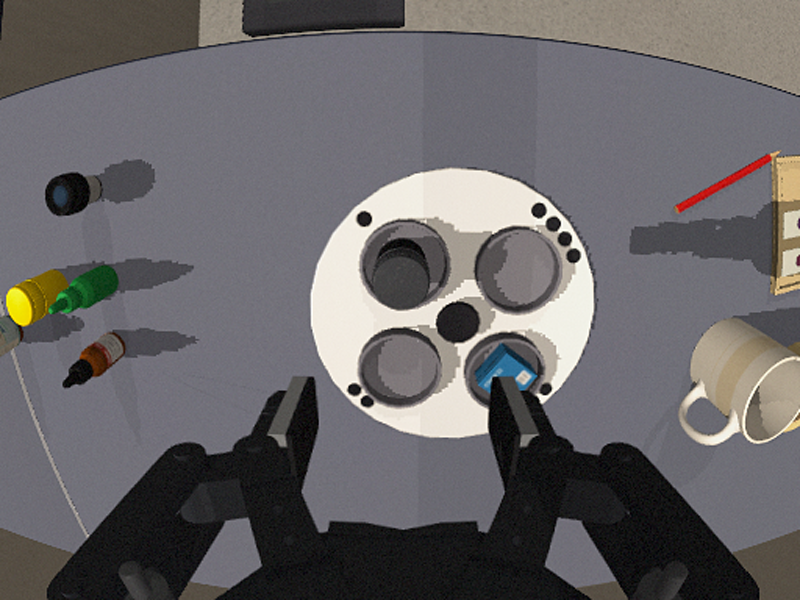

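The canister now stands upright in pocket 1: the cap is at (402,275) and the pocket rim at (406,264). Pocket 2, with two dots at its left, is at (400,368) and empty.

```bash
python3 - <<'E'
from h import *
d=np.load('pics/w5.npy',allow_pickle=True).item();k=1.5625
W=lambda p,z:np.round(won(d,p[0]/k,p[1]/k,z),1)
h=cv2.cvtColor(d['color'],cv2.COLOR_RGB2HSV)
w=((h[...,2]>140)&(h[...,1]<50)).astype(np.uint8);n,l,s,c=cv2.connectedComponentsWithStats(w);i=l[int(300/k),int(330/k)]
cs,_=cv2.findContours((l==i).astype(np.uint8),cv2.RETR_EXTERNAL,cv2.CHAIN_APPROX_NONE)
H=cv2.convexHull(cs[0])[:,0];P=np.array([won(d,u,v,5) for u,v in H if v*k<370]);S=np.linalg.lstsq(np.c_[2*P,np.ones(len(P))],(P**2).sum(1),rcond=None)[0];print('caddy',S[:2],np.sqrt(S[2]+S[0]**2+S[1]**2))
for n,p,z in[('cantop',(402,276),65),('p1rim',(405,264),20),('p2rim',(400,368),20),('knob',(458,321),19),('dot1',(364,219),5),('dots2',(360.5,395),5),('p4rim',(518,269),20),('oilbase',(115,342),0),('oilsh',(86,371),52),('oiltip',(68,383),83)]: print(n,W(p,z))
E
```

```text
caddy [574.76103483 218.54612993] 113.87939114802182
cantop [525.1 177.1]
p1rim [529.1 179.2]
p2rim [611.6 175.6]
knob [573.  218.8]
dot1 [499.  149.4]
dots2 [645.  142.5]
p4rim [532.2 261.4]
oilbase [604.2 -88.3]
oilsh [608.3 -88. ]
oiltip [603.1 -83.4]
```

Call:
carry_out(increments=[-0.05, -0.3, 0, 0, -0.05, -0.48, 0, 0, -0.05, -0.5, 0, 0, -0.05, -0.5, 0, 0, -0.05, -0.5, 0, 0, -0.05, -0.5, 0, 0, -0.05, -0.48, 0, 0, -0.05, -0.3, 0, 0], jaw=-0.2)

```text
time_s: 11.25
tcp_pos: [558.6, -94.1, 213.4]
tcp_rot: [0.001, 1.0, 0.0, -0.001]
force: [-0.4, -0.3, 0.1]
finger_gap: 0.601
```

Call:
carry_out(increments=[0, 0, 0.2, 0, 0, 0, 0.4, 0, 0, 0, 0.2, 0, 0, 0, 0, 0])

```text
time_s: 11.65
tcp_pos: [557.6, -91.4, 151.7]
tcp_rot: [0.0, 1.0, 0.001, -0.003]
force: [-0.0, 1.2, 0.0]
finger_gap: 0.604
```

```bash
python3 - <<'E'
from h import *
s=readout.sense();d=grab('wrist','pics/w6.png');d['s']=s;np.save('pics/w6.npy',d,allow_pickle=True);print(s['tcp_pos'],s['force'],s['finger_gap'])
cv2.imwrite('pics/w6b.png',cv2.resize(cv2.imread('pics/w6.png'),(800,600),interpolation=cv2.INTER_CUBIC))
E
```

```text
[557.57659895 -91.3961958  151.68746336] [-0.04208783  1.16491839  0.03994547] 0.6044695932158971
```

View pics/w6b.png

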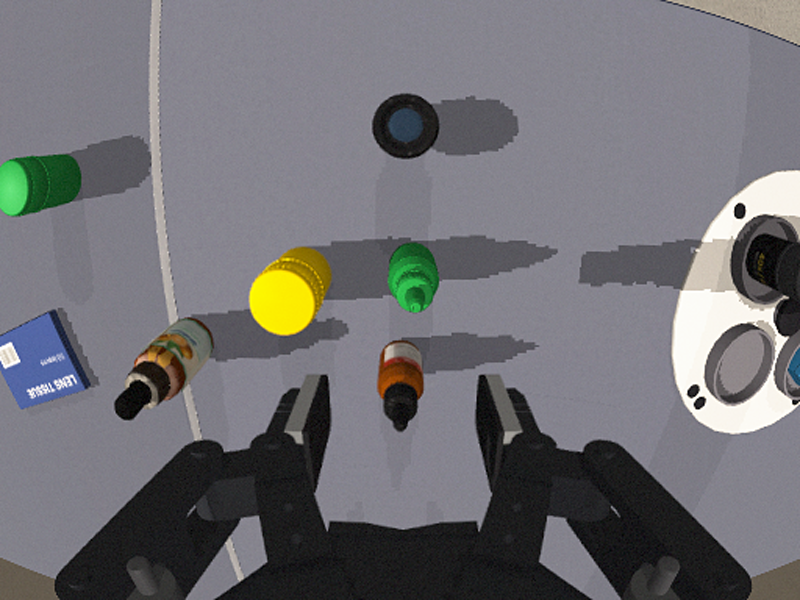

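The oil bottle is centred between the open pads: near base edge at (403,342), shoulder at about (401,390), tip at (401,425). The green bottle at (413,280) is clear of the fingers.

```bash
python3 - <<'E'
from h import *
d=np.load('pics/w6.npy',allow_pickle=True).item();k=1.5625
W=lambda p,z:np.round(won(d,p[0]/k,p[1]/k,z),1)
for n,p,z in[('base near',(403,341),0),('tip',(401,427),83),('shL',(378,385),45),('shR',(424,385),45),('green tip',(416,300),83),('yel',(285,300),57),('drop',(130,402),102)]: print(n,W(p,z))
E
```

```text
base near [594.2 -88.7]
tip [604.7 -89.9]
shL [ 601.8 -102.8]
shR [601.8 -77. ]
green tip [539.1 -83.4]
yel [ 547.6 -148.4]
drop [ 585.6 -223.4]
```

Call:
carry_out(increments=[-0.16, 0.02, 0, 0, -0.3, 0, 0, 0, -0.16, 0, 0, 0, 0, 0, 0.2, 0, 0, 0, 0.25, 0, 0, 0, 0.25, 0, 0, 0, 0.2, 0, 0, 0, 0, 0])

```text
time_s: 12.5
tcp_pos: [605.0, -90.1, 86.3]
tcp_rot: [0.0, 1.0, 0.0, -0.001]
force: [0.1, 0.3, 0.2]
finger_gap: 0.604
```

```bash
python3 - <<'E'
from h import *
s=readout.sense();d=grab('wrist','pics/w7.png');d['s']=s;np.save('pics/w7.npy',d,allow_pickle=True);print(s['tcp_pos'],s['force'],s['finger_gap'])
cv2.imwrite('pics/w7b.png',cv2.resize(cv2.imread('pics/w7.png'),(800,600),interpolation=cv2.INTER_CUBIC))
E
```

```text
[604.95011539 -90.07460739  86.2833607 ] [0.0884195  0.261638   0.15473472] 0.6038812758615805
```

View pics/w7b.png

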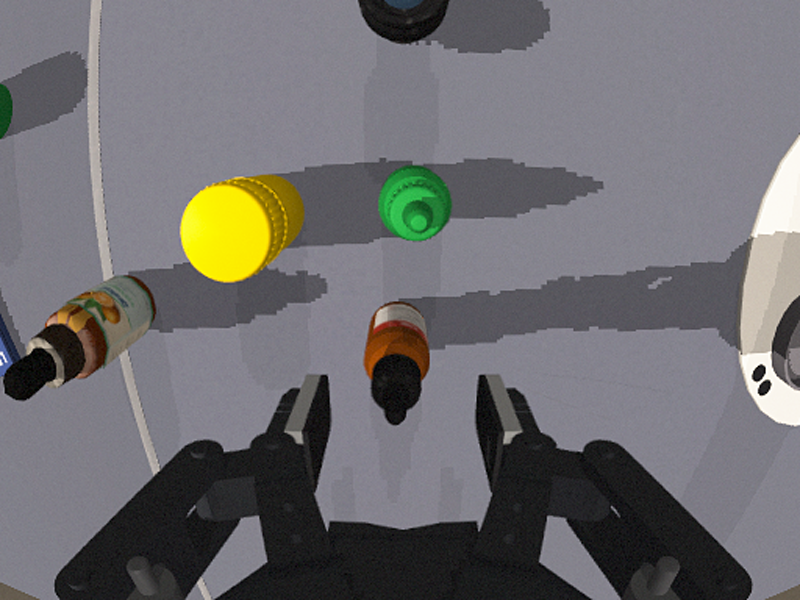

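```bash
python3 - <<'E'
from h import *
d=np.load('pics/w7.npy',allow_pickle=True).item();k=1.5625
W=lambda p,z:np.round(won(d,p[0]/k,p[1]/k,z),1)
for n,p,z in[('base near',(398,300),0),('tip',(396,420),83),('shL',(364,352),47),('shR',(430,352),47)]: print(n,W(p,z))
E
```

```text
base near [592.5 -90.1]
tip [605.4 -90.2]
shL [ 597.9 -102.9]
shR [597.9 -77.5]
```

The bottle, at (605,-90), lines up with the TCP. I descend and grip.

Call:
carry_out(increments=[0, 0, 0.14, 0, 0, 0, 0.16, 0, 0, 0, 0.16, 0, 0, 0, 0.12, 0, 0, 0, 0, 0])

```text
time_s: 13.05
tcp_pos: [604.9, -90.1, 42.2]
tcp_rot: [0.0, 1.0, 0.0, -0.001]
force: [0.0, 0.7, -0.3]
finger_gap: 0.598
```

Call:
carry_out(increments=[0, 0, 0, 0, 0, 0, 0, 0, 0, 0, 0, 0, 0, 0, 0, 0, 0, 0, 0, 0, 0, 0, 0, 0], jaw=1, force=25)

```text
time_s: 13.65
tcp_pos: [605.8, -90.5, 44.4]
tcp_rot: [0.0, 1.0, -0.0, 0.0]
force: [0.2, -1.0, 3.3]
finger_gap: 0.305
```

Call:
carry_out(increments=[0, 0, -0.1, 0, 0, 0, -0.2, 0, 0, 0, -0.3, 0, 0, 0, -0.3, 0, 0, 0, -0.3, 0, 0, 0, -0.13, 0, 0, 0, 0, 0])

```text
time_s: 14.35
tcp_pos: [605.9, -90.4, 144.8]
tcp_rot: [0.0, 1.0, -0.0, 0.001]
force: [-0.3, -0.1, -0.6]
finger_gap: 0.308
```

Gripped: the opening of 26 mm matches the 27 mm body. Now over to pocket 2 at (614,173).

Call:
carry_out(increments=[-0.02, 0.25, 0, 0, -0.02, 0.5, 0, 0, -0.02, 0.5, 0, 0, -0.02, 0.5, 0, 0, -0.03, 0.5, 0, 0, 0, 0.5, 0, 0, 0, 0.5, 0, 0, 0, 0.26, 0, 0])

```text
time_s: 15.15
tcp_pos: [612.8, 175.8, 142.0]
tcp_rot: [-0.001, 1.0, 0.0, -0.001]
force: [0.2, 0.2, -0.1]
finger_gap: 0.312
```

Call:
carry_out(increments=[0, 0, 0, 0, 0, 0, 0, 0])

```text
time_s: 15.35
tcp_pos: [613.4, 172.7, 142.5]
tcp_rot: [-0.0, 1.0, -0.0, -0.001]
force: [-0.8, -0.3, -1.0]
finger_gap: 0.305
```

```bash
python3 - <<'E'
from h import *
s=readout.sense();d=grab('wrist','pics/w8.png');d['s']=s;np.save('pics/w8.npy',d,allow_pickle=True);print(s['tcp_pos'],s['force'],s['finger_gap'])
cv2.imwrite('pics/w8b.png',cv2.resize(cv2.imread('pics/w8.png'),(800,600),interpolation=cv2.INTER_CUBIC))
E
```

```text
[613.39287386 172.74423767 142.45459749] [-0.82873552 -0.29335972 -0.96216576] 0.30535837741326755
```

View pics/w8b.png

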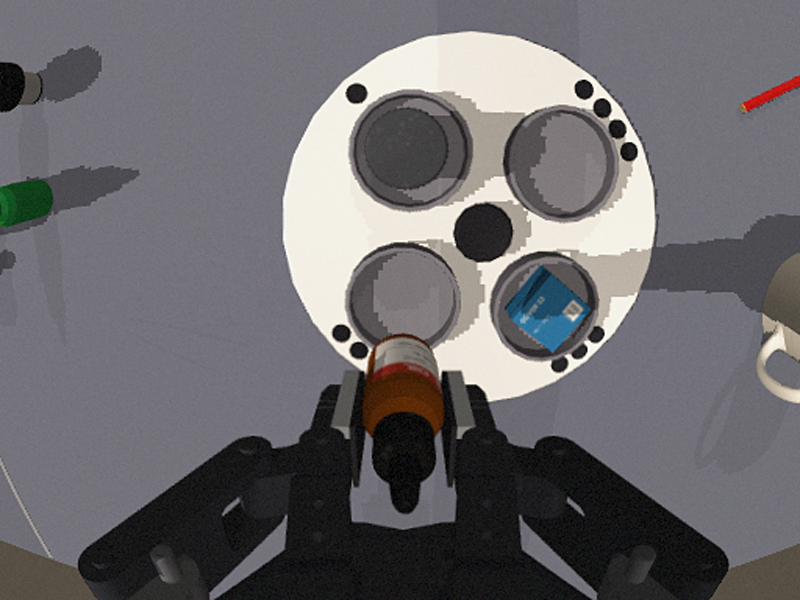

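The bottle is held upright over pocket 2, whose rim runs from (346) to (461) and from 242 to about 357. The canister is centred in pocket 1.

```bash
python3 - <<'E'
from h import *
d=np.load('pics/w8.npy',allow_pickle=True).item();k=1.5625
W=lambda p,z:np.round(won(d,p[0]/k,p[1]/k,z),1)
for n,p,z in[('p2L',(346,300),20),('p2R',(461,300),20),('p2near',(404,242),20),('p2c',(404,300),20),('knob',(484,232),19),('p1c',(411,150),20),('can',(406,148),65),('oilbase near',(403,335),99)]: print(n,W(p,z))
E
```

```text
p2L [613.2 143.1]
p2R [613.1 207.4]
p2near [580.3 175.4]
p2c [613.1 175.5]
knob [574.6 218.7]
p1c [531.1 179. ]
can [530.3 176. ]
oilbase near [601.  174.9]
```

Call:
carry_out(increments=[0, 0.027, 0.15, 0, 0, 0, 0.25, 0, 0, 0, 0.25, 0, 0, 0, 0.2, 0, 0, 0, 0.1, 0, 0, 0, 0.06, 0, 0, 0, 0.03, 0, 0, 0, 0, 0])

```text
time_s: 16.2
tcp_pos: [614.0, 174.8, 65.8]
tcp_rot: [0.0, 1.0, 0.0, 0.0]
force: [-0.6, 0.8, -0.6]
finger_gap: 0.306
```

Call:
carry_out(increments=[0, 0, 0.04, 0, 0, 0, 0.03, 0, 0, 0, 0, 0])

```text
time_s: 16.5
tcp_pos: [613.7, 174.9, 60.3]
tcp_rot: [0.0, 1.0, -0.0, -0.0]
force: [0.6, 0.5, -0.4]
finger_gap: 0.303
```

Call:
carry_out(increments=[0, 0, 0.03, 0, 0, 0, 0.03, 0, 0, 0, 0.013, 0, 0, 0, 0, 0])

```text
time_s: 16.9
tcp_pos: [613.8, 174.9, 54.7]
tcp_rot: [0.0, 1.0, -0.0, -0.0]
force: [-0.7, 0.0, -0.6]
finger_gap: 0.307
```

Call:
carry_out(increments=[0, 0, 0.013, 0, 0, 0, 0.013, 0, 0, 0, 0, 0])

```text
time_s: 17.2
tcp_pos: [613.8, 174.9, 52.9]
tcp_rot: [0.0, 1.0, -0.0, -0.0]
force: [-0.4, -0.4, -0.2]
finger_gap: 0.305
```

Call:
carry_out(increments=[0, 0, 0.013, 0, 0, 0, 0, 0])

```text
time_s: 17.4
tcp_pos: [614.0, 174.9, 52.4]
tcp_rot: [0.0, 1.0, -0.0, 0.0]
force: [-0.0, -0.7, 3.4]
finger_gap: 0.306
```

Call:
carry_out(increments=[0, 0, 0.01, 0, 0, 0, 0, 0])

```text
time_s: 17.6
tcp_pos: [614.1, 175.0, 52.3]
tcp_rot: [0.0, 1.0, 0.0, 0.001]
force: [-2.6, -0.4, 8.5]
finger_gap: 0.311
```

Call:
carry_out(increments=[0, 0, -0.01, 0, 0, 0, 0, 0, 0, 0, 0, 0, 0, 0, 0, 0, 0, 0, 0, 0], jaw=-0.1)

```text
time_s: 18.1
tcp_pos: [613.8, 174.9, 51.9]
tcp_rot: [0.0, 1.0, -0.0, -0.0]
force: [0.1, -0.4, -0.6]
finger_gap: 0.546
```

Call:
carry_out(increments=[0, 0, -0.1, 0, 0, 0, -0.2, 0, 0, 0, -0.4, 0, 0, 0, -0.4, 0, 0, 0, -0.4, 0, 0, 0, -0.2, 0, 0, 0, 0, 0])

```text
time_s: 18.8
tcp_pos: [614.6, 175.1, 182.5]
tcp_rot: [-0.0, 1.0, 0.0, 0.003]
force: [-0.1, 0.2, 0.2]
finger_gap: 0.554
```

Call:
carry_out(increments=[0.3, 0, -0.2, 0, 0.4, 0, -0.2, 0, 0.4, 0, 0, 0, 0.2, 0, 0, 0, 0, 0, 0, 0])

```text
time_s: 19.3
tcp_pos: [514.5, 175.1, 209.1]
tcp_rot: [-0.0, 1.0, -0.0, -0.001]
force: [-0.0, -0.2, 0.1]
finger_gap: 0.546
```

```bash
python3 - <<'E'
from h import *
s=readout.sense();d=grab('wrist','pics/w9.png');d['s']=s;np.save('pics/w9.npy',d,allow_pickle=True);print(s['tcp_pos'],s['force'],s['finger_gap'])
cv2.imwrite('pics/w9b.png',cv2.resize(cv2.imread('pics/w9.png'),(800,600),interpolation=cv2.INTER_CUBIC))
E
```

```text
[514.54734524 175.10603478 209.14294043] [-0.04717748 -0.18556959  0.12045856] 0.5456932024410512
```

View pics/w9b.png

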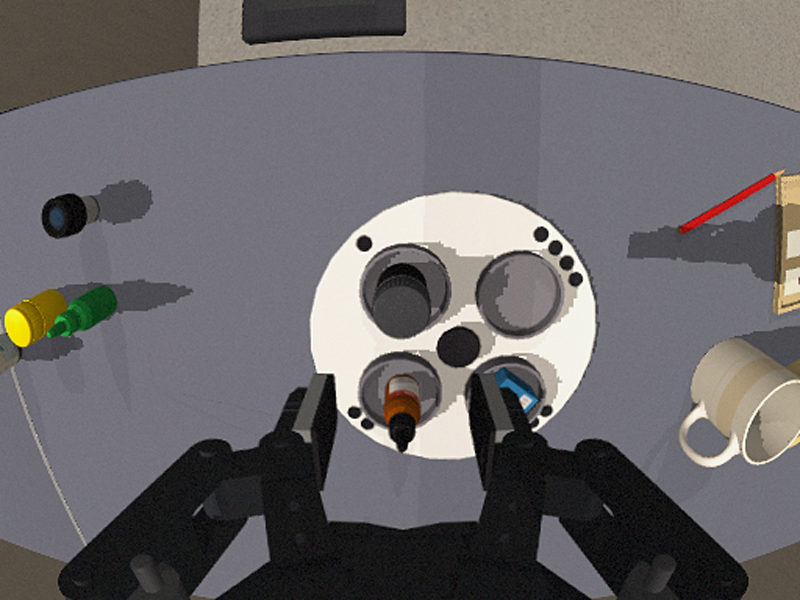

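The canister stands upright in the one-dot pocket (cap at (402,305)) and the oil bottle in the two-dot pocket (body at (402,395)). The box, eyepiece and other items are undisturbed and the gripper is clear, so I hand the job in.

```bash
python3 - <<'E'
from h import *
d=np.load('pics/w9.npy',allow_pickle=True).item();k=1.5625
for n,p,z in[('can',(401,306),65),('oil tip',(403,448),91),('eye',(60,216),48)]: print(n,won(d,p[0]/k,p[1]/k,z))
print(arm.sign_off())
E
```

```text
can [525.45435193 176.20069461]
oil tip [612.18447192 177.5745731 ]
eye [461.34209105 -79.26274292]
the job is handed in; nothing more can be done
None
```

The canister went into the one-dot pocket first and was released; the oil bottle then went into the two-dot pocket. Each was lowered until contact was felt (about 8 N) and then let go. The job was handed in at about 19 s of robot time, and no verdict is reported.

**Last checks:**
- **Canister:** in the last picture it stands upright, measured at about (525,176) against pocket 1 at (530,177).
- **Oil bottle:** it stands upright, with its tip at about (612,178) against pocket 2 at (614,174).
- **Robot:** the gripper was clear and the wrist force was about 0 N.
- **Bystanders:** the blue box is still in its pocket. I did not go near the dropper, and only its edge is in the last picture.

**Disagreements:**
- Wrist-camera readings near the edge of the image differed from the central ones by up to about 10 mm. The eyepiece, which the arm never touched, read y = -79 at the end against about -89 at the start.
- I viewed 12 pictures, two over the budget.

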